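Draw the batten out through the covered tray's short opening

TASK

The pine batten lies in the steel tray with both ends under the end covers, and the opening between the covers is shorter than the batten. Slide it under one cover, tilt it and draw it out of the opening slantwise, end first, without forcing it against the tray or covers and without disturbing the other things on the bench. Finish still holding it in the gripper, level again and still, straight above the tray and a good hand's breadth (over 10 cm) clear above the covers.

Things in the scene. Friction and masses are not known exactly. Their poses are not given: they have to be found in the camera images.
- batten: plain pine batten, 34 x 200 x 18 mm, about 60 g, loose, lying flat on the tray's floor roughly along the tray. Origin: centre of its underside; its y axis runs along its 200 mm length, x across its 34 mm width, z up through its 18 mm thickness. Either end may be the far one.
- batten_end_a (a point): centre of the batten's end face at its own +y end (100 mm from the middle, 9 mm above the underside)
- batten_end_b (a point): centre of the batten's end face at its own -y end
- tray: grey steel tray fixed to the bench, 296 mm long (its x axis, pointing roughly away from the robot), 160 mm wide (y), z up. Origin: centre of its underside, on the table. Floor 4 mm thick; inside 288 mm long (x -144 to +144 mm), 150 mm wide. Side walls 39 mm high along the opening. The end at -x is roofed by a fixed grey cover, the end at +x by the blue cover.
- grey_cover_edge (a point): middle of the inner edge of the fixed grey cover, at tray x = -80 mm, 57.5 mm above the table: the near end of the opening. Both covers span the tray's full width and are closed at the sides; their underside is 56 mm above the table (rolled inner edge 54 mm), their top 61 mm.
- cover: blue cover over the tray's +x end, locked where it stands (pushing does not move it), axes parallel to the tray's, 81 mm long, 168 mm wide, 186 mm over the black thumbscrews at its sides. Origin: on the table below the middle of its inner edge, which is the far end of the opening (72 to 88 mm from the tray's middle).
- glue_bottle: white glue bottle with red cap, 52 mm in diameter, 150 mm high, standing; origin at the centre of its underside. To be left alone.
- tape_measure: yellow tape measure, 32 x 97 x 64 mm; origin at the centre of its underside. To be left alone.
- black_tape: black roll of tape lying flat, 66 mm in diameter, 18 mm high; origin at the centre of its underside. To be left alone.

How it is judged (in metres and radians):
On the way:
1. the batten is tilted through the opening: the middle of one end face above 70 mm (over the covers), the other end still inside the tray and lower than 54 mm (((height (world z) of batten_end_a above 0.07 m and height (world z) of batten_end_b below 0.054 m and x of batten_end_b in the frame of tray between -0.15 and 0.15 m and y of batten_end_b in the frame of tray between -0.08 and 0.08 m) or (height (world z) of batten_end_b above 0.07 m and height (world z) of batten_end_a below 0.054 m and x of batten_end_a in the frame of tray between -0.15 and 0.15 m and y of batten_end_a in the frame of tray between -0.08 and 0.08 m))), for 0.1 s.
At the end, for the whole second after the job is handed in: The fingers hold the batten (over 1 N), still, its length level within 10 degrees, both ends over 160 mm above the table (about 10 cm above the covers), its middle within 120 mm of the tray's middle seen from above, touching neither tray nor cover (height (world z) of each of batten_end_a, batten_end_b above 0.16 m and angle between batten's own y axis and vertical between 1.396 and 1.746 rad and horizontal distance between batten and tray below 0.12 m and contact force between the fingers and batten above 1 N and contact force between batten and tray below 0.05 N and contact force between batten and cover below 0.05 N and linear speed of batten below 0.02 m/s and angular speed of batten below 0.1 rad/s); the arm keeps its last pose, push and grip.
It fails at once if the batten is forced against the tray or a cover with more than 40 N (contact force between batten and tray above 40 N or contact force between batten and cover above 40 N).
It fails at once if the glue bottle is moved more than 30 mm (distance of glue_bottle from where it was at the start of the episode above 0.03 m).
It fails at once if the tape measure is moved more than 30 mm (distance of tape_measure from where it was at the start of the episode above 0.03 m).
It fails at once if the black tape is moved more than 30 mm (distance of black_tape from where it was at the start of the episode above 0.03 m).
It also fails if it takes over 48 s, if anything falls off the work surface, if the arm or the gripper's body presses on something with over 40 N, if the wrist force passes 120 N, or if a joint passes its speed limit or range.

ROBOT

A 6-joint arm with a two-finger parallel gripper is mounted at the origin on a cart in front of the work surface, level with it; the furniture and walls round the work are solid. World frame = base frame: x ahead of the robot, y to its left, z up, the work surface at z = 0. Lengths are in mm, angles in rad, forces in N, time in s.
With the tool pointing down it reaches from about 350 to 775 mm from the base axis. Payload 7.3 kg.
Tool frame: the origin (TCP) lies at the very end of the fingers, on their centre line; the grasp point (between the pads) lies 19 mm behind it; z points along the fingers, y is the line along which they close (so a half turn about z gives the same grasp; the last joint's range is limited). The gripper opens to 92 mm and grips with 3 to 60 N. Pads are 19 mm wide; open, the fingers measure 130 mm over their backs; the gripper's body (75 mm by 190 mm) begins 47 mm behind the grasp point.
Start: joints at [0.977, 0.342, 1.524, -0, 1.275, -0.146], TCP at [227.305, 473.262, 226.741] pointing down, gripper open.
Joint ranges: [-2.53, 2.53], [-0.77, 2.02], [0.04, 2.7], [-1, 4.14], [0.28, 2.66], [-3.11, 3.11]. Speed limits (rad/s): [2.57, 2.57, 3.14, 3.14, 3.14, 3.14].

INTERFACE

Orientations are given as [roll, pitch, yaw] about the fixed x, y, z axes, in that order (R = Rz(yaw) Ry(pitch) Rx(roll)).
In Python, from plant import get_obs, vision, workorder gives the robot as it stands.
- The arm moves only by the shell command python3 -m pendant 'ROWS' [OPENING]. ROWS is a JSON object of lists of equal length, an entry for each row: "dp": the shift along the tool's x, y, z in m, a list of three; "rotation": the turn, a rotation vector about the tool's x, y, z in rad, a list of three. A call has 1 to 8 rows; each row is the pose to reach, as a shift and turn from the pose commanded when the call began, along the tool's axes at that moment; what a row does not reach only later rows make up. A row lasts 1/8 s, in which the tool goes at most 62.5 mm and 10.7 degrees, less where a joint would pass 70% of its speed; a pose out of reach is approached as far as the arm can. A call with a gripper value outside its range is refused whole. OPENING is the finger opening in m, from 0 to 0.0918, set as the call begins (- or left out, the last holds). The fingers move at their own pace and stop on an object; the grip force is fixed at half the most. Time passes only in rows, so rows that repeat a pose let the fingers close. It gives the time, the measured TCP pose, the force, the opening and the grip force at its end, in the units of the state.
- get_obs(): the state, without advancing time (a new reading comes with each control period).
- vision.capture(name): name is "scene" or "top" or "wrist"; returns a dict with "pixels" (480x640x3 uint8, red, green, blue), "vfov" (degrees; the focal length in pixels is half the picture's height over the tangent of half this angle, whatever the lens; pixels are square), "cx", "cy" (the principal point, pixels), "pose" (4x4, takes a point from camera to world coordinates); the wrist camera has in their place "T_tool_cam" (4x4, takes a point from camera to tool coordinates, whose origin is the TCP and whose axes are the flange's). Camera axes: x right, y up, looking along -z (the intrinsics and any distortion apply to the point x, -y, -z); pixel columns grow to the right and rows downward; lengths in mm; the calibration is good to about 2 mm. A picture is of the moment at which its call begins: read the wrist's pose just before it. There is no depth.
- workorder.close_job(): hands the job in; it is judged then, once.
The state is a dict: "time": time; "joint_positions": joint angles; "dq": joint speeds; "tau": joint torques, N m; "tool_pos": TCP position; "tcp_rot": TCP orientation; "contact_force": force on the tool from outside, world axes, zero at the start; "moment": the same for the moment, N m; "grip_width": finger opening in mm; "finger_force": force on a finger pad.
Only numpy, scipy, OpenCV 4.12 (cv2) and the standard library are available. Lean on these libraries where they do the work, as an engineer would, in place of code of your own. Each camera call takes 0.05 s, during which the arm holds its last target. There are 200 camera calls.

## Working session

There is one attempt and no reset: what is moved stays moved. The work goes in short steps, Python scripts to look and compute and a shell command to move; the robot and the scene stay as the last step left them, time stands still between calls to the robot, and variables do not carry over. Pictures are saved under pics/ and viewed, at most 10 in all, crops included, and the job is handed in when it is done.

```bash
ls; mkdir -p pics; python3 - <<'E'
from plant import get_obs, vision
import cv2,numpy as np
print(get_obs())
for n in("scene","top"):
    c=vision.capture(n); cv2.imwrite(f"pics/{n}0.png",c["pixels"][:,:,::-1]); print({k:v for k,v in c.items() if k!="pixels"})
E
```

```text
pics
{'time': 0.0, 'joint_positions': array([ 9.76988719e-01,  3.42702958e-01,  1.52502388e+00,  1.27900047e-05,
        1.27540576e+00, -1.46008040e-01]), 'dq': array([ 0.00042241,  0.00125497, -0.00183021,  0.00037424,  0.00094935,
       -0.0014205 ]), 'tau': array([ 5.53555674e-04, -4.31243026e+01, -2.44223338e+01,  7.18810502e-02,
        5.55378338e-02, -1.04976680e-04]), 'tool_pos': array([227.06303551, 472.90000648, 226.05283389]), 'tcp_rot': array([-3.14007088e+00, -2.36145714e-04,  2.69378917e+00]), 'contact_force': array([-0.14034241, -0.90754039,  0.60985097]), 'moment': array([-0.01966745,  0.01952017, -0.0114692 ]), 'finger_force': 0.0, 'grip_width': 91.7068405996999}
{'vfov': 43.93560009389779, 'cx': 322.9299469647333, 'cy': 236.40234452858448, 'pose': array([[ 6.49978822e-01,  3.40888875e-01, -6.79207116e-01,
        -2.26987080e+02],
       [-7.59779158e-01,  3.10570443e-01, -5.71210672e-01,
        -6.69058341e+02],
       [ 1.62222913e-02,  8.87322250e-01,  4.60864472e-01,
         6.36301657e+02],
       [ 0.00000000e+00,  0.00000000e+00,  0.00000000e+00,
         1.00000000e+00]])}
{'vfov': 49.259135932036855, 'cx': 328.6596491496417, 'cy': 241.31460232138667, 'pose': array([[ 2.70521391e-02,  9.93353068e-01, -1.11883257e-01,
         4.61583718e+02],
       [-9.99585580e-01,  2.79827392e-02,  6.75535976e-03,
         3.08171220e+01],
       [ 9.84125733e-03,  1.11654143e-01,  9.93698396e-01,
         1.41865404e+03],
       [ 0.00000000e+00,  0.00000000e+00,  0.00000000e+00,
         1.00000000e+00]])}
```

View pics/scene0.png

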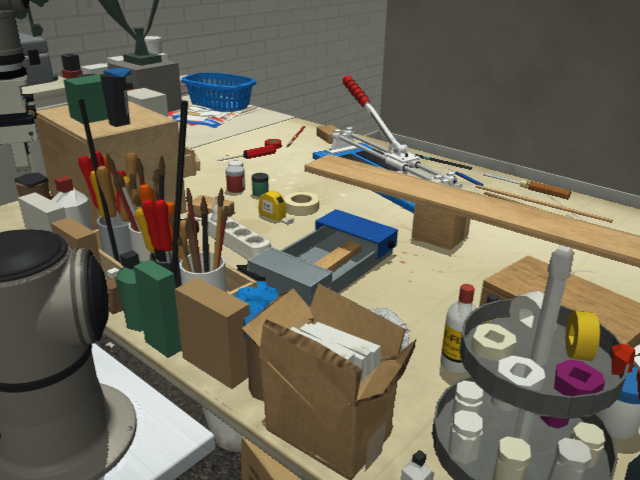

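View pics/top0.png

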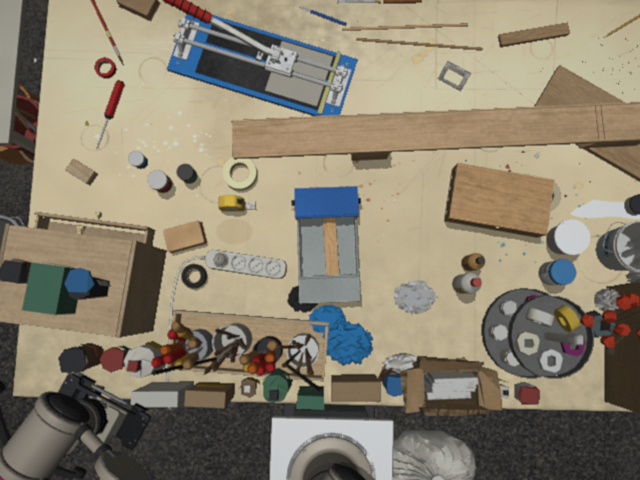

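The top view shows the tray at cols 297–360, rows 187–305, with the blue cover at rows 187–217, the grey cover at rows 277–305 and the batten around (331,247). The glue bottle (468,282), tape measure (232,202) and black tape (193,276) all lie well to the sides.

```bash
cat > h.py <<'E'
import numpy as np,cv2
from plant import get_obs,vision
from scipy.spatial.transform import Rotation as R
def rays(c,uv,T=None):
    T=c["pose"] if T is None else T
    f=240/np.tan(np.radians(c["vfov"]/2)); uv=np.atleast_2d(uv).astype(float)
    d=np.c_[(uv[:,0]-c["cx"])/f,-(uv[:,1]-c["cy"])/f,-np.ones(len(uv))]
    return T[:3,3],d@T[:3,:3].T
def onz(c,uv,z,T=None):
    o,d=rays(c,uv,T); return o+d*((z-o[2])/d[:,2])[:,None]
def toolT(s=None):
    s=s or get_obs(); T=np.eye(4); T[:3,:3]=R.from_euler("xyz",s["tcp_rot"]).as_matrix(); T[:3,3]=s["tool_pos"]; return T
E
python3 - <<'E'
from h import *
c=vision.capture("top"); im=c["pixels"]
hsv=cv2.cvtColor(im,cv2.COLOR_RGB2HSV)
win=np.zeros(im.shape[:2],bool); win[175:315,285:372]=1
def comp(m):
    n,l,s,_=cv2.connectedComponentsWithStats((m&win).astype(np.uint8)); i=1+np.argmax(s[1:,4]); return (l==i).astype(np.uint8)
H,S,V=[hsv[...,i].astype(int) for i in range(3)]
b=comp((H>100)&(H<130)&(S>120))
w=win.copy(); win[:]=0; win[215:278,305:357]=1
p=comp((H>5)&(H<25)&(S>60)); 
for n,m,z in(("cover",b,61),("batten",p,22)):
    cn=max(cv2.findContours(m,0,2)[0],key=cv2.contourArea); r=cv2.minAreaRect(cn); bx=cv2.boxPoints(r)
    print(n,r,"\n",bx.round(1).tolist(),"\n",onz(c,bx,z).round(1).tolist())
cv2.imwrite("pics/topc.png",cv2.resize(im[175:320,260:400,::-1],None,fx=4,fy=4,interpolation=cv2.INTER_CUBIC))
E
```

```text
cover ((326.0152587890625, 202.07855224609375), (29.41086769104004, 64.10938262939453), 88.49256896972656) 
 [[293.6000061035156, 188.1999969482422], [357.70001220703125, 186.5], [358.3999938964844, 215.89999389648438], [294.3999938964844, 217.60000610351562]] 
 [[752.7, 117.9, 61.0], [762.2, -51.1, 61.0], [683.7, -54.8, 61.0], [674.4, 113.2, 61.0]]
batten ((330.62451171875, 245.99224853515625), (56.82661819458008, 12.725170135498047), 86.42366790771484) 
 [[322.5, 218.0], [335.20001220703125, 217.1999969482422], [338.70001220703125, 274.0], [326.0, 274.70001220703125]] 
 [[681.6, 39.6, 22.0], [684.7, 5.4, 22.0], [532.0, -7.9, 22.0], [529.0, 25.9, 22.0]]
```

View pics/topc.png

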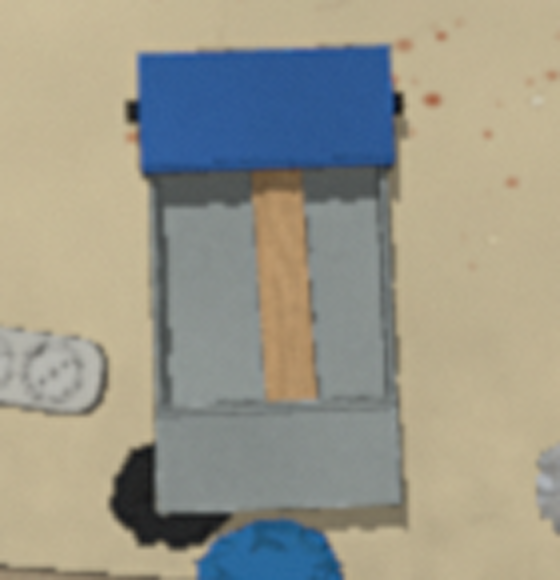

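The crop shows the opening from about row 417 (crop ~170) for the blue edge to crop row ~408 for the grey edge. The batten lies along it at crop columns 255–315. I'll lift first, then swing over the tray.

```bash
python3 -m pendant '{"dp":[[0,0,-0.06],[0,0,-0.12],[0,0,-0.18]],"rotation":[[0,0,0],[0,0,0],[0,0,0]]}' 0.0918
python3 -m pendant '{"dp":[[-0.05,-0.026,0],[-0.10,-0.052,0],[-0.15,-0.078,0],[-0.20,-0.104,0],[-0.25,-0.13,0],[-0.30,-0.156,0],[-0.35,-0.182,0],[-0.40,-0.208,0]],"rotation":[[0,0,-0.06],[0,0,-0.12],[0,0,-0.18],[0,0,-0.25],[0,0,-0.32],[0,0,-0.4],[0,0,-0.47],[0,0,-0.535]]}'
```

```text
time: 0.52
tool_pos: [227.1, 472.9, 408.4]
tcp_rot: [-3.141, -0.0, 2.694]
contact_force: [0.5, 1.3, 0.6]
grip_width: 92.1
finger_force: 0.0
time: 1.52
tool_pos: [498.6, 110.9, 406.5]
tcp_rot: [3.141, -0.0, -3.052]
contact_force: [1.0, 1.3, -0.3]
grip_width: 91.7
finger_force: 0.0
```

```bash
python3 -m pendant '{"dp":[[-0.03,-0.05,0.03],[-0.066,-0.101,0.06],[-0.066,-0.101,0.06],[-0.066,-0.101,0.06]],"rotation":[[0,0,0],[0,0,0],[0,0,0],[0,0,0]]}'
python3 - <<'E'
from h import *
s=get_obs(); c=vision.capture("wrist"); print({k:v for k,v in c.items() if k!="pixels"}, s["tool_pos"],s["tcp_rot"],s["joint_positions"])
cv2.imwrite("pics/w1.png",c["pixels"][:,:,::-1])
E
```

```text
time: 2.02
tool_pos: [572.2, 17.7, 346.2]
tcp_rot: [3.141, -0.001, -3.055]
contact_force: [0.1, 0.8, 0.2]
grip_width: 91.8
finger_force: 0.0
{'vfov': 66.86465716302322, 'cx': 314.2903158543599, 'cy': 238.02829943730464, 'T_tool_cam': array([[-4.03182824e-04,  9.66784787e-01,  2.55591498e-01,
         6.78594177e+01],
       [ 9.99999682e-01,  5.65704115e-04, -5.62348267e-04,
        -8.32811786e-01],
       [-6.88258912e-04,  2.55591190e-01, -9.66784707e-01,
        -1.59072553e+02],
       [ 0.00000000e+00,  0.00000000e+00,  0.00000000e+00,
         1.00000000e+00]])} [572.21719553  17.65119892 346.24278724] [ 3.14084194e+00 -1.39016564e-03 -3.05527414e+00] [-1.03280790e-01  3.77329350e-01  1.14791552e+00  4.75792967e-04
  1.61785452e+00 -1.76037308e+00]
```

View pics/w1.png

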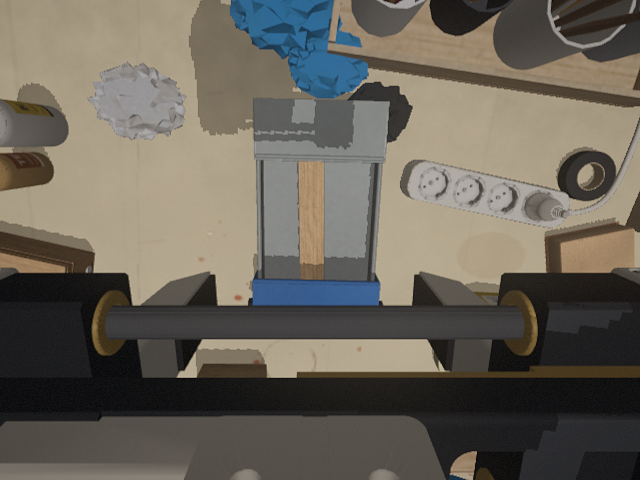

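The wrist view shows the grey cover edge at row ~158 (cols 254–387), the blue edge at row ~282 (cols 254–380), and the batten at cols 298–325, rows 161–280.

```bash
python3 - <<'E'
from h import *
T0=toolT(); c=vision.capture("wrist"); T=T0@c["T_tool_cam"]; im=c["pixels"]
h=cv2.cvtColor(im,cv2.COLOR_RGB2HSV).astype(int); H,S,V=h[...,0],h[...,1],h[...,2]
win=np.zeros(H.shape,bool); win[150:285,285:345]=1
m=((H>5)&(H<25)&(S>60)&win).astype(np.uint8); cn=max(cv2.findContours(m,0,2)[0],key=cv2.contourArea)
bx=cv2.boxPoints(cv2.minAreaRect(cn)); print("batten px",bx.round(1).tolist()); w=onz(c,bx,22,T); print(w.round(1).tolist(), cv2.minAreaRect(w[:,:2].astype(np.float32)))
win[:]=0; win[260:300,240:395]=1
m=((H>100)&(H<130)&(S>120)&win).astype(np.uint8); cn=max(cv2.findContours(m,0,2)[0],key=cv2.contourArea)
x,y,ww,hh=cv2.boundingRect(cn); 
cols=[x+8,x+ww//2,x+ww-8]; e=[[q,np.argmax(m[:,q])] for q in cols]; print("blue edge",e,x,ww,onz(c,e,57.5,T).round(1).tolist())
print("blue ends",onz(c,[[x,e[0][1]+3],[x+ww,e[2][1]+3]],57.5,T).round(1).tolist())
g=cv2.cvtColor(im,cv2.COLOR_RGB2GRAY)
print(g[150:170,275].tolist(),g[150:170,350].tolist(), g[92:106,275].tolist())
for r in(154,157,160): print(r,onz(c,[[254,r],[320,r],[387,r]],57.5,T).round(1).tolist())
cv2.imwrite("pics/w2.png",cv2.resize(im[90:310,230:410,::-1],None,fx=2.7,fy=2.7,interpolation=cv2.INTER_NEAREST))
E
```

```text
batten px [[297.0, 161.0], [322.6000061035156, 160.60000610351562], [324.3999938964844, 278.0], [298.79998779296875, 278.3999938964844]]
[[530.6, -8.2, 22.0], [527.2, 25.1, 22.0], [689.4, 42.7, 22.0], [693.2, 6.5, 22.0]] ((610.119873046875, 16.240631103515625), (163.20123291015625, 36.39413833618164), 5.890987873077393)
blue edge [[260, np.int64(278)], [315, np.int64(280)], [371, np.int64(281)]] 252 127 [[683.3, -44.0, 57.5], [679.8, 28.4, 57.5], [674.8, 102.1, 57.5]]
blue ends [[688.4, -54.3, 57.5], [678.1, 113.1, 57.5]]
[138, 141, 142, 126, 112, 134, 131, 119, 130, 129, 124, 138, 139, 139, 140, 139, 138, 136, 137, 138] [135, 138, 137, 136, 137, 123, 114, 137, 135, 116, 128, 127, 126, 145, 144, 142, 141, 141, 141, 142] [113, 117, 115, 116, 117, 105, 91, 96, 95, 96, 94, 95, 94, 94]
154 [[525.0, -58.9, 57.5], [518.1, 20.2, 57.5], [511.0, 100.5, 57.5]]
157 [[528.5, -58.8, 57.5], [521.6, 20.5, 57.5], [514.5, 101.0, 57.5]]
160 [[532.0, -58.6, 57.5], [525.1, 20.8, 57.5], [518.1, 101.5, 57.5]]
```

View pics/w2.png

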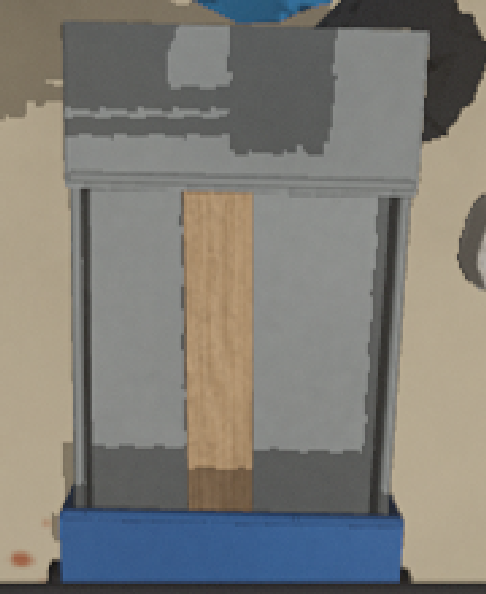

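```bash
python3 -m pendant '{"dp":[[-0.0045,-0.0048,0.06],[-0.0045,-0.0048,0.12],[-0.0045,-0.0048,0.18],[-0.0045,-0.0048,0.23],[-0.0045,-0.0048,0.27],[-0.0045,-0.0048,0.27]],"rotation":[[0,0,-0.007],[0,0,-0.007],[0,0,-0.007],[0,0,-0.007],[0,0,-0.007],[0,0,-0.007]]}' 0.06
python3 - <<'E'
from h import *
T0=toolT(); c=vision.capture("wrist"); T=T0@c["T_tool_cam"]; im=c["pixels"]
cv2.imwrite("pics/w3.png",im[:,:,::-1])
E
```

```text
time: 2.88
tool_pos: [575.5, 14.9, 75.5]
tcp_rot: [3.14, -0.004, -3.046]
contact_force: [-0.6, -0.3, -0.6]
grip_width: 59.9
finger_force: 0.0
```

View pics/w3.png

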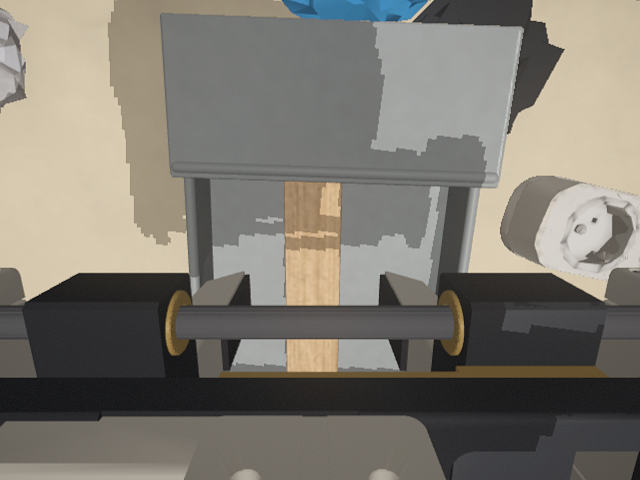

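The batten (cols 285–340) is centred between the fingertips (cols ~247–380). I'll go down and grip.

```bash
python3 -m pendant '{"dp":[[0,0,0.03],[0,0,0.055],[0,0,0.066],[0,0,0.066]],"rotation":[[0,0,0],[0,0,0],[0,0,0],[0,0,0]]}'
python3 -m pendant '{"dp":[[0,0,0],[0,0,0],[0,0,0],[0,0,0]],"rotation":[[0,0,0],[0,0,0],[0,0,0],[0,0,0]]}' 0.02
```

```text
time: 3.42
tool_pos: [578.1, 13.5, 12.0]
tcp_rot: [-3.141, 0.002, -3.047]
contact_force: [-0.7, 0.0, 0.1]
grip_width: 59.9
finger_force: 0.0
time: 3.92
tool_pos: [577.6, 13.3, 11.3]
tcp_rot: [-3.142, 0.001, -3.047]
contact_force: [-0.1, 0.6, 4.3]
grip_width: 33.6
finger_force: 30.0
```

```bash
python3 -m pendant '{"dp":[[0,0,-0.003],[-0.005,0,-0.004],[-0.01,0,-0.004],[-0.015,0,-0.004],[-0.02,0,-0.004],[-0.02,0,-0.004]],"rotation":[[0,0,0],[0,0,0],[0,0,0],[0,0,0],[0,0,0],[0,0,0]]}'
cat > near.py <<'E'
from h import *
s=get_obs();T0=toolT(s); c=vision.capture("wrist"); T=T0@c["T_tool_cam"]; im=c["pixels"]
h=cv2.cvtColor(im,cv2.COLOR_RGB2HSV).astype(int); H,S,V=h[...,0],h[...,1],h[...,2]
win=np.zeros(H.shape,bool); win[60:300,270:360]=1
m=((H>5)&(H<25)&(S>60)&win).astype(np.uint8); r=np.where(m.sum(1)>20)[0]
for row in(r[0],):
    q=np.where(m[row+3])[0]; uv=[[q.min(),row],[q.max(),row]]
    w=onz(c,uv,s["tool_pos"][2]+10.7,T); print(uv,w.round(1).tolist()); tr=np.array([602,25]); x=np.array([.9984,.057]); print("tray x",(w[:,:2]-tr)@x)
import sys; cv2.imwrite(f"pics/{sys.argv[1]}.png",im[:,:,::-1])
E
python3 near.py w4
```

```text
time: 4.68
tool_pos: [597.5, 15.2, 14.6]
tcp_rot: [3.142, 0.0, -3.047]
contact_force: [-0.4, 0.4, -0.5]
grip_width: 33.6
finger_force: 30.0
[[np.int64(272), np.int64(146)], [np.int64(356), np.int64(146)]] [[533.2, -8.4, 25.3], [530.0, 24.7, 25.3]]
tray x [-70.63295    -71.85927649]
```

View pics/w4.png

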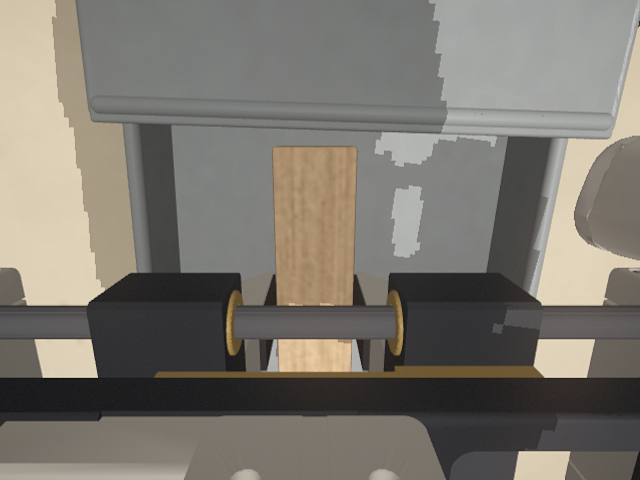

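Near end is clear of the grey cover (row 146 vs cover edge ~130), about 9 mm. I'll slide 5 mm more, then tilt up the near end to 10°.

```bash
python3 -m pendant '{"dp":[[-0.003,0,0],[-0.005,0,0],[-0.005,0,0]],"rotation":[[0,0,0],[0,0,0],[0,0,0]]}'
python3 -m pendant '{"dp":[[0,0,-0.006],[0.001,0,-0.0125],[0.001,0,-0.0185],[0.001,0,-0.0245],[0.001,0,-0.0245],[0.001,0,-0.0245]],"rotation":[[0,0.044,0],[0,0.087,0],[0,0.131,0],[0,0.175,0],[0,0.175,0],[0,0.175,0]]}'
python3 near.py w5
```

```text
time: 5.1
tool_pos: [602.3, 15.7, 14.8]
tcp_rot: [3.142, 0.0, -3.047]
contact_force: [0.7, 0.2, -1.0]
grip_width: 33.4
finger_force: 30.0
time: 5.85
tool_pos: [600.8, 15.6, 38.9]
tcp_rot: [3.141, -0.175, -3.047]
contact_force: [-0.7, 0.3, -0.4]
grip_width: 33.2
finger_force: 30.0
[[np.int64(273), np.int64(146)], [np.int64(356), np.int64(146)]] [[537.3, -8.8, 49.6], [534.0, 26.5, 49.6]]
tray x [-66.534242   -67.84328325]
```

View pics/w5.png

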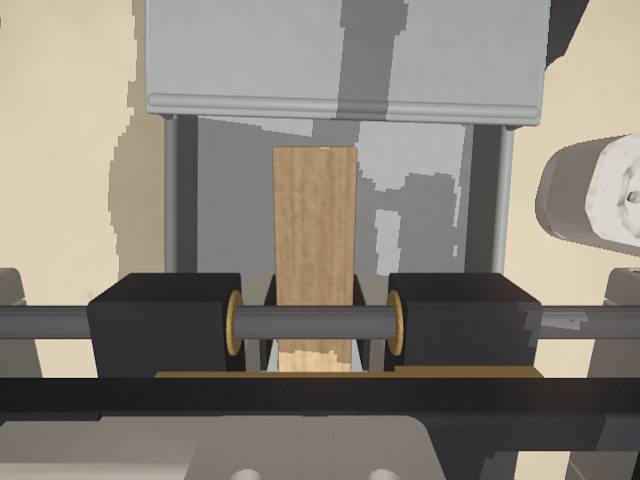

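```bash
python3 -m pendant '{"dp":[[0.0006,0,-0.0056],[0.0012,0,-0.0112],[0.0018,0,-0.0168],[0.0024,0,-0.0224],[0.0024,0,-0.0224],[0.0024,0,-0.0224],[0.0024,0,-0.0224]],"rotation":[[0,0.044,0],[0,0.087,0],[0,0.131,0],[0,0.175,0],[0,0.175,0],[0,0.175,0],[0,0.175,0]]}'
python3 near.py w6
```

```text
time: 6.78
tool_pos: [602.3, 15.7, 61.6]
tcp_rot: [3.141, -0.35, -3.047]
contact_force: [0.6, -0.7, -0.8]
grip_width: 33.8
finger_force: 30.0
[[np.int64(273), np.int64(146)], [np.int64(356), np.int64(146)]] [[537.6, -10.1, 72.3], [534.0, 27.8, 72.3]]
tray x [-66.29788191 -67.70599542]
```

Tilt criterion is met (raised end about 86 mm, low end about 17 mm). Next I draw it out along its own length.

```bash
python3 -m pendant '{"dp":[[0.012,0,0],[0.024,0,0],[0.036,0,0],[0.048,0,0],[0.06,0,0],[0.072,0,0],[0.082,0,0],[0.082,0,0]],"rotation":[[0,0,0],[0,0,0],[0,0,0],[0,0,0],[0,0,0],[0,0,0],[0,0,0],[0,0,0]]}'
python3 - <<'E'
from h import *
c=vision.capture("scene"); cv2.imwrite("pics/s2.png",cv2.resize(c["pixels"][150:350,220:480,::-1],None,fx=3,fy=3))
E
```

```text
time: 7.82
tool_pos: [525.6, 8.4, 90.3]
tcp_rot: [-3.142, -0.349, -3.047]
contact_force: [0.2, 0.3, -1.1]
grip_width: 33.4
finger_force: 30.0
```

View pics/s2.png

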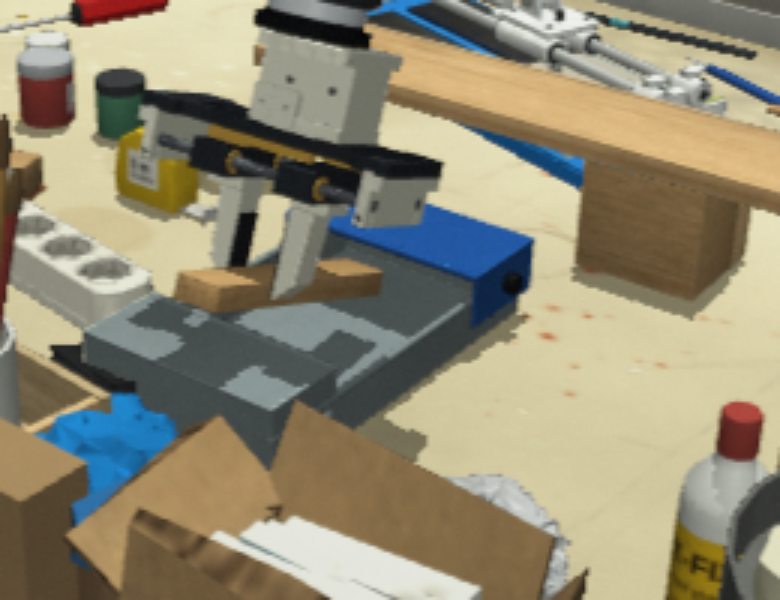

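The far end (crop 380,270) is now free in the opening, short of the blue cover. Straight up while tilted, then level and centre.

```bash
python3 -m pendant '{"dp":[[0.007,0,-0.019],[0.014,0,-0.038],[0.021,0,-0.0575],[0.029,0,-0.08],[0.037,0,-0.1015],[0.0445,0,-0.122],[0.048,0,-0.132],[0.048,0,-0.132]],"rotation":[[0,0,0],[0,0,0],[0,0,0],[0,0,0],[0,0,0],[0,0,0],[0,0,0],[0,0,0]]}'
python3 -m pendant '{"dp":[[0,0,0],[0,0,0],[0,0,0],[0,0,0],[0,0,0],[0,0,0],[0,0,0]],"rotation":[[0,-0.06,0],[0,-0.12,0],[0,-0.18,0],[0,-0.24,0],[0,-0.3,0],[0,-0.35,0],[0,-0.35,0]]}'
python3 -m pendant '{"dp":[[-0.01,0,0],[-0.02,0,0],[-0.03,0,0],[-0.04,0,0],[-0.045,0,0],[-0.05,0,0],[-0.05,0,0],[-0.05,0,0]],"rotation":[[0,0,0],[0,0,0],[0,0,0],[0,0,0],[0,0,0],[0,0,0],[0,0,0],[0,0,0]]}'
python3 - <<'E'
from h import *
c=vision.capture("scene"); cv2.imwrite("pics/s3.png",cv2.resize(c["pixels"][100:300,220:480,::-1],None,fx=3,fy=3)); print(get_obs())
E
```

```text
time: 8.88
tool_pos: [526.5, 8.5, 230.4]
tcp_rot: [-3.141, -0.349, -3.047]
contact_force: [0.6, 0.3, -0.5]
grip_width: 33.5
finger_force: 30.0
time: 9.75
tool_pos: [525.2, 8.5, 229.6]
tcp_rot: [3.141, -0.002, -3.048]
contact_force: [-0.4, -0.2, -0.4]
grip_width: 33.6
finger_force: 30.0
time: 10.75
tool_pos: [575.7, 13.2, 230.3]
tcp_rot: [3.142, -0.0, -3.047]
contact_force: [-0.2, 0.3, 0.1]
grip_width: 33.7
finger_force: 30.0
{'time': 10.8, 'joint_positions': array([-1.10199117e-01,  4.33313446e-01,  1.37318787e+00,  9.68346343e-05,
        1.33509638e+00, -1.77517294e+00]), 'dq': array([ 0.00015033, -0.00269544, -0.00080796,  0.00076425,  0.00010074,
        0.00041222]), 'tau': array([ 6.36638331e-03, -4.86579609e+01, -2.53064454e+01, -4.60249220e-02,
        4.75706637e-02,  1.85179266e-05]), 'tool_pos': array([575.72998628,  13.19337448, 230.37402971]), 'tcp_rot': array([ 3.14149943e+00,  1.41746725e-05, -3.04743777e+00]), 'contact_force': array([ 0.4386299 , -0.21146136,  0.69500582]), 'moment': array([ 0.03753705,  0.03874346, -0.03202837]), 'finger_force': 29.99991685152054, 'grip_width': 33.75750952932371}
```

View pics/s3.png

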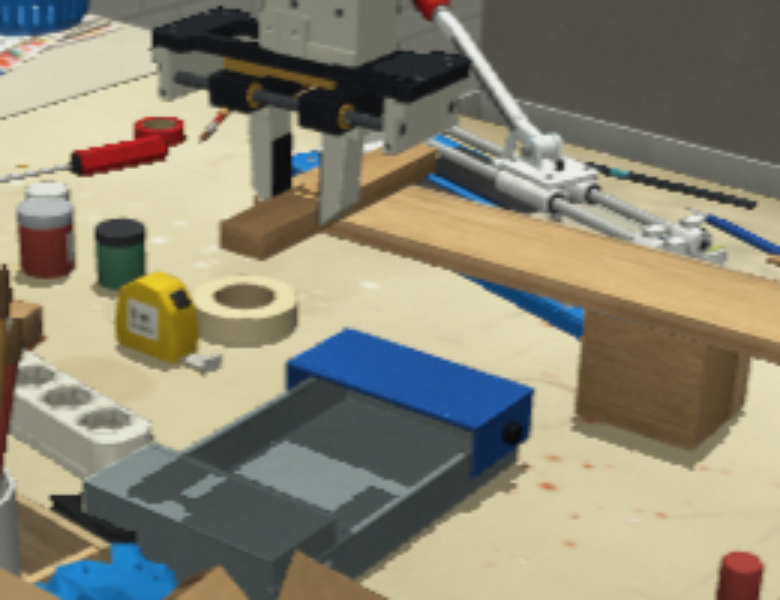

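The picture shows the tray empty and the batten level in the gripper (crop 225–435, rows 145–255), high above the tray. I'm handing the job in.

```bash
python3 -c "
from plant import workorder
print(workorder.close_job())"
```

```text
the job is handed in; nothing more can be done
None
```

The batten was slid under the blue cover, tilted 20°, drawn out end first and handed in level and still in the gripper at about z = 230 mm above the tray; wrist-force readings showed no forcing, the other things were left alone, and the hand-in gave no verdict.

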